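# Open the dust slide, key the lock and hold it turned

## Robot

A 6-joint arm with a two-finger parallel gripper is mounted at the origin on a cart in front of the work surface, level with it; the furniture and walls round the work are solid. World frame = base frame: x ahead of the robot, y to its left, z up, the work surface at z = 0. Lengths are in mm, angles in rad, forces in N, time in s.
With the tool pointing down it reaches from about 300 to 950 mm from the base axis. Payload 3.1 kg.
Tool frame: the origin (TCP) lies midway between the tips of the shut fingers; the grasp point (between the pads) lies 19 mm behind it; z points along the fingers, y is the line along which they close (so a half turn about z gives the same grasp; the last joint's range is limited). The gripper opens to 85 mm and grips with 20 to 120 N. Pads are 22 mm wide; open, the fingers measure 114 mm over their backs; the gripper's body (76 mm by 85 mm) begins 54 mm behind the grasp point. The pads swing forward as they close: fully open they stand 13 mm farther back than shut.
Start: joints at [-1.217, 0.308, 1.634, -0, 1.2, -0.07], TCP at [256.992, -569.726, 231.272] pointing down, gripper open.
Joint ranges: [-3.06, 3.06], [-0.79, 1.96], [0.05, 2.63], [-1.19, 4.34], [0.05, 2.64], [-2.94, 2.94]. Speed limits (rad/s): [2.79, 2.79, 3.14, 3.14, 3.14, 3.14].

## Interface

Orientations are given as a unit quaternion [x, y, z, w].
In Python, from workcell import ctrl, viewer, close_job gives the robot as it stands. The module is installed in compiled form; this text tells all that it offers.
- The arm moves only by the tool step_arm, never from a script. Its argument "plan" is a list that holds one entry, the list of rows, each a list of 4 numbers: the shift along the tool's x, y, z in m, then the turn about the tool's z in rad. A call has 1 to 12 rows; each row is the pose to reach, as a shift and turn from the pose commanded when the call began, along the tool's axes at that moment; what a row does not reach only later rows make up. A row lasts 1/10 s, in which the tool goes at most 50 mm and 8.59 degrees, less where a joint would pass 70% of its speed; a pose out of reach is approached as far as the arm can. A call with a gripper value outside its range is refused whole. "hand" is the closure, from -1 (fully open) to 1 (shut), set as the call begins (left out, the last holds). The fingers move at their own pace and stop on an object; "grip_force" is the grip in N (left out, the last holds). Time passes only in rows, so rows that repeat a pose let the fingers close. It gives the time, the measured TCP pose, the force, the opening and the grip force at its end, in the units of the state.
- ctrl.observe(): the state, without advancing time (a new reading comes with each control period).
- viewer.get_image(name): name is "side" or "top"; returns the picture (480x640x3 uint8, red, green, blue); there is no depth.
- viewer.get_calibration(name): a dict with "mtx" (3x3 intrinsics, pixels), "k1" (the pictures are not rectified: a ray, as slopes to the right and down, at radius r is drawn at 1 + k1 r^2 times it, then the intrinsics apply), "world_from_camera" (4x4, takes a point from camera to world coordinates). Camera axes: x right, y down, z forward; pixel columns grow to the right and rows downward; lengths in mm; the calibration is good to about 2 mm. A picture is of the moment at which its call begins. get_calibration takes no time and is no camera call.
- close_job(): hands the job in; it is judged then, once.
The state is a dict: "clock": time; "q": joint angles; "qvel": joint speeds; "joint_efforts": joint torques, N m; "tool_pos": TCP position; "eef_rot": TCP orientation; "wrist_force": force on the tool from outside, world axes, zero at the start; "torque": the same for the moment, N m; "finger_gap": finger opening in mm; "grasp_force": force on a finger pad.
Only numpy, scipy, OpenCV 4.12 (cv2) and the standard library are available. Lean on these libraries where they do the work, as an engineer would, in place of code of your own. Each camera call takes 0.05 s, during which the arm holds its last target. There are 200 camera calls.

## Task

The lock block's bolt has to be held back. Slide the dust cover by its yellow fin all the way open, take the red-headed key out of its wooden stand, push it into the keyhole past the sticky pins until it is fully home, and turn it a quarter turn clockwise (seen from above) as far as its stop. Finish while still gripping the key and holding it turned against the return spring, because the bolt springs out again if you let go; do not disturb the other things on the table.

Things in the scene. Friction and masses are not known exactly. Their poses are not given: they have to be found in the camera images.
- keyhole (a point): Centre of the keyhole mouth, in the top face of the lock block: a fixed grey box with aluminium top, 120 (x) x 130 (y) x 46 mm tall, its centre 20 mm to +y of the keyhole. Axes are the block's: z up, x along the keyhole's long side. Slot 24 x 10 mm, 14 mm deep, 4 mm chamfer at the mouth; below it an open chamber, its floor 34 mm under the mouth, where the bit can turn.
- lock_floor (a point): Centre of the lock chamber's floor, 34 mm straight below the keyhole mouth: the key's tip stands here when fully home; axes as keyhole. On the way, with the tip 8 to 26 mm below the mouth, two sprung sticky pins drag on the key (peak push about 5 to 15 N; a twist to and fro of 3 degrees may help). It turns only with the tip within 5 mm of the floor and cannot be withdrawn while turned.
- rotor (a joint): Lock rotor inside the block, turned by the key: 0 = rest (in line with the keyhole), grows clockwise seen from above to the stop at 1.57 rad. Spring return, 0.04 N m at rest to 0.13 N m at the stop. The key has about 0.1 rad of play in it, so it turns about 1.7 rad in all. The rotor draws in the brass bolt that sticks out 12 mm on the block's -x side.
- cover (a joint): Dust cover, a steel plate 46 x 36 mm on top of the block hiding the keyhole: 0 = shut, grows as it slides along the block's +y to 0.042 m = fully open. Stiff friction, about 3.5 N; stays where it is left.
- cover_fin (a point): Centre of the yellow grip fin standing on the dust cover, moving with it: 26 (x) x 10 (y, the slide direction and the way to pinch it) x 25 mm tall, its centre 62 mm and its top 75 mm above the table, the cover plate round its foot 51 mm above the table. Axes as keyhole.
- key_head (a point): Centre of the key's flat red head, 32 (x) x 12 (y, pinch across this) x 38 mm (z), 87 mm above the tip. The key points down and starts upright in the wooden stand. Below the head, from 68 mm above the tip, an 8 mm round shank; on the last 14 mm a flat bit, 22 mm along x and 8 mm along y, round-edged at the foot. Fits the lock either way round (half turn). About 60 g.
- key_tip (a point): The lowest end of the key, on its axis.
- key_stand: Fixed wooden block 74 x 64 x 42 mm in which the key stands, its tip 34 mm deep; origin under its centre; the key pulls out straight up.
- loupe: Bystander: black eye loupe, 39 x 39 x 40 mm, origin under its centre.
- black_case: Bystander: flat black case 87 x 125 x 30 mm, origin under its centre.
- dropper: Bystander: amber dropper bottle 32 x 32 x 102 mm, origin under its centre.
- micrometer: Bystander: micrometer 40 x 120 x 13 mm, origin under its centre.
- tape: Bystander: roll of brown tape 88 x 88 x 24 mm, origin under its centre.

How it is judged:
By the outcome, as a careful person would: the job done as asked, in the order asked, and still so for the second after the job is handed in, while the arm keeps its last pose, push and grip.
It also fails if it takes over 59 s, if anything falls off the work surface, if the arm or the gripper's body presses on something with over 40 N, if the wrist force passes 120 N, or if a joint passes its speed limit or range.

## Working session

There is one attempt and no reset: what is moved stays moved. The work goes in short steps, Python scripts to look and compute and a tool call to move; the robot and the scene stay as the last step left them, time stands still between calls to the robot, and variables do not carry over. Pictures are saved under pics/ and viewed, at most 10 in all, crops included, and the job is handed in when it is done.

Besides the shell and the picture viewer there is one more tool, called after "Request:" as a command line: name --argument value ..., lists and objects as JSON in quotes. step_arm: Moves the arm, as the interface text tells. Its arguments: {"type":"object","properties":{"plan":{"type":"array"},"hand":{"type":"number"},"grip_force":{"type":"number"}},"required":["plan"]}

```bash
mkdir -p pics
cat > h.py <<'E'
import numpy as np, cv2
from workcell import ctrl, viewer, close_job
def img(n): return cv2.cvtColor(viewer.get_image(n),cv2.COLOR_RGB2BGR)
def ray(n,uv):
    c=viewer.get_calibration(n);M=np.array(c["mtx"],float);T=np.array(c["world_from_camera"],float)
    uv=np.atleast_2d(np.array(uv,float))
    d=(np.c_[uv,np.ones(len(uv))]@np.linalg.inv(M).T)[:,:2]
    s=d.copy()
    for _ in range(30): s=d/(1+c["k1"]*(s**2).sum(1,keepdims=True))
    D=np.c_[s,np.ones(len(s))]@T[:3,:3].T
    return T[:3,3],D
def plane(n,uv,z):
    o,D=ray(n,uv);return o+D*((z-o[2])/D[:,2])[:,None]
def proj(n,P):
    c=viewer.get_calibration(n);M=np.array(c["mtx"],float);T=np.array(c["world_from_camera"],float)
    p=(np.atleast_2d(P)-T[:3,3])@T[:3,:3];s=p[:,:2]/p[:,2:]
    s=s*(1+c["k1"]*(s**2).sum(1,keepdims=True));return (np.c_[s,np.ones(len(s))]@M.T)[:,:2]
E
python3 - <<'E'
from h import *
for n in("top","side"):
    cv2.imwrite(f"pics/{n}0.png",img(n));c=viewer.get_calibration(n);print(n,c["mtx"],c["k1"],np.round(c["world_from_camera"],3).tolist())
print(ctrl.observe())
E
```

```text
top [[601.64977918   0.         324.47015066]
 [  0.         601.64977918 230.35297649]
 [  0.           0.           1.        ]] 0.009418542075248894 [[-0.012, -0.994, 0.107, 415.535], [-1.0, 0.011, -0.005, -103.818], [0.004, -0.107, -0.994, 1569.861], [0.0, 0.0, 0.0, 1.0]]
side [[507.83946864   0.         316.86767687]
 [  0.         507.83946864 233.80789641]
 [  0.           0.           1.        ]] 0.02908258935872472 [[0.837, -0.303, 0.456, 32.509], [-0.547, -0.443, 0.71, -950.75], [-0.013, -0.844, -0.537, 725.594], [0.0, 0.0, 0.0, 1.0]]
{'clock': 0.1, 'q': array([-1.21669873e+00,  3.08953109e-01,  1.63505874e+00,  1.97824449e-06,
        1.19973256e+00, -6.96864546e-02]), 'qvel': array([ 3.22225837e-04, -2.03275835e-03, -3.84238878e-03, -9.18421070e-05,
        4.27025635e-04, -1.11680424e-03]), 'joint_efforts': array([-9.88177599e-04, -4.16408122e+01, -2.77644414e+01, -1.52269727e-04,
        4.00611752e-03, -1.27828901e-05]), 'tool_pos': array([ 256.72797365, -569.00733276,  230.1402782 ]), 'eef_rot': array([ 9.77634263e-01,  2.10309510e-01, -1.51568473e-04, -1.06514767e-03]), 'wrist_force': array([0.66979418, 0.41765205, 0.38441705]), 'torque': array([ 0.01397171,  0.0039858 , -0.0176443 ]), 'grasp_force': 0.0, 'finger_gap': 85.55198191372627}
```

View pics/top0.png

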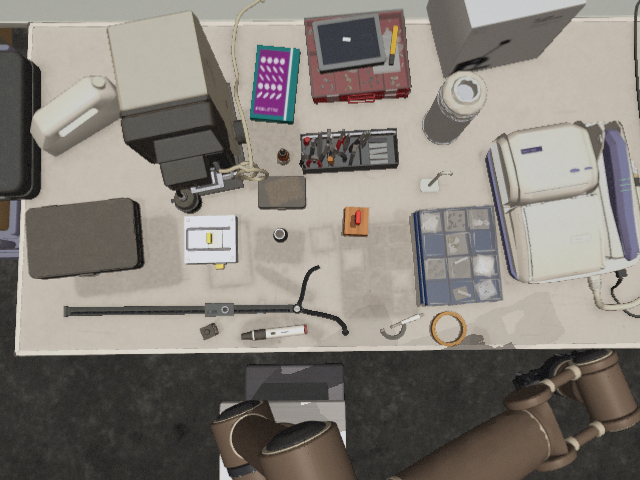

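View pics/side0.png

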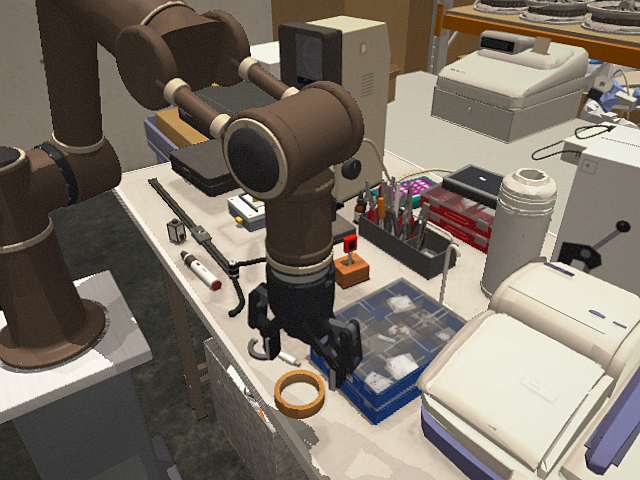

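The top view shows the lock block around (210,239) with its yellow fin at (210,238) and the bolt at (219,266). The key and stand are at (356,219). In the side view the lock is at (245,210) and the key at (350,260). I'll zoom in on both.

Run:
```python
from h import *
t=cv2.imread("pics/top0.png");s=cv2.imread("pics/side0.png")
R=lambda a:cv2.resize(a,(400,300),interpolation=cv2.INTER_NEAREST)
cv2.imwrite("pics/crop0.png",np.vstack([np.hstack([R(t[207:273,166:254]),R(t[195:255,310:390])]),np.hstack([R(s[185:245,215:295]),R(s[230:290,310:390])])]))
def blobs(n,im,lo,hi,box):
    x0,y0,x1,y1=box;h=cv2.cvtColor(im,cv2.COLOR_BGR2HSV)[y0:y1,x0:x1]
    m=cv2.inRange(h,lo,hi)
    k,l,st,ce=cv2.connectedComponentsWithStats(m)
    for i in range(1,k):
        if st[i,4]>8: 
            pts=np.argwhere(l==i)[:,::-1].astype(np.float32)
            print(n,st[i,4],st[i,:4]+[x0,y0,0,0],np.round(ce[i]+[x0,y0],2),cv2.minAreaRect(pts)[1:])
for n,im,bl,bk in(("top",t,(166,200,260,275),(310,195,400,255)),("side",s,(215,180,295,245),(320,225,385,300))):
    print("yellow");blobs(n,im,(18,120,90),(35,255,255),bl)
    print("red");blobs(n,im,(0,190,90),(6,255,255),bk)
    print("wood");blobs(n,im,(7,120,60),(17,255,255),bk)
```

```text
yellow
top 40 [207 233   5  10] [208.52 237.72] ((4.0, 9.0), 0.0)
top 17 [215 264   9   5] [218.88 266.35] ((4.0, 8.0), 90.0)
red
top 9 [356 211   1   9] [356. 215.] ((8.0, 0.0), -90.0)
wood
top 590 [343 207  26  29] [355.28 221.73] ((24.05913543701172, 28.325210571289062), 2.2025980949401855)
yellow
side 16 [253 198   6   4] [254.75 199.75] ((5.0, 3.0), 0.0)
side 37 [235 216   8   8] [238.81 219.65] ((8.59785270690918, 5.269651889801025), 33.6900634765625)
red
side 142 [343 234  14  19] [349.35 242.32] ((17.214143753051758, 13.33349895477295), 84.2894058227539)
wood
side 865 [333 253  36  35] [350.51 270.41] ((29.731645584106445, 36.13932800292969), 70.01689147949219)
```

View pics/crop0.png

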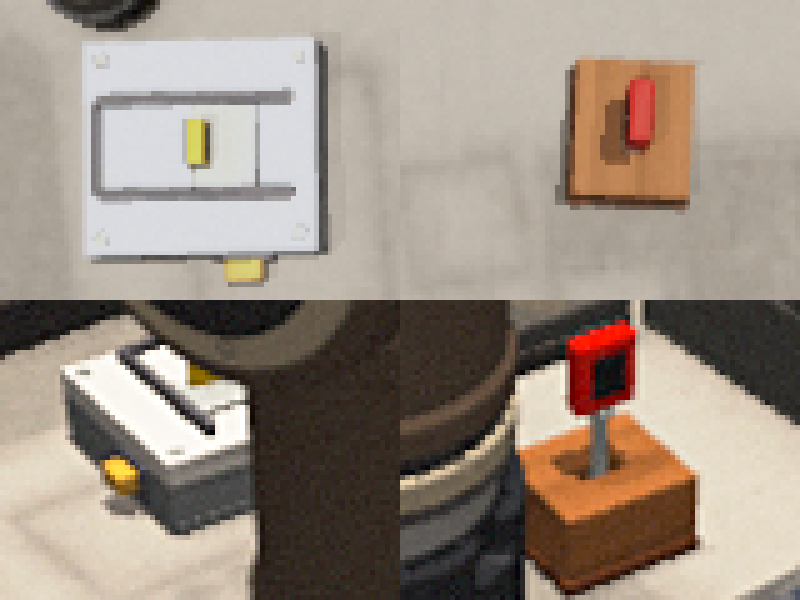

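Run:
```python
from h import *
t=cv2.imread("pics/top0.png");s=cv2.imread("pics/side0.png")
def sub(n,im,f,box,z,k=8):
    x0,y0,x1,y1=box;c=im[y0:y1,x0:x1]
    b=cv2.resize(c,None,fx=k,fy=k,interpolation=cv2.INTER_CUBIC)
    m=f(b).astype(np.uint8)
    cs,_=cv2.findContours(m,cv2.RETR_EXTERNAL,cv2.CHAIN_APPROX_NONE);c=max(cs,key=cv2.contourArea)
    r=cv2.minAreaRect(c);px=lambda p:(np.array(p)+.5)/k-.5+[x0,y0]
    P=plane(n,px(cv2.boxPoints(r)),z);e=[np.linalg.norm(P[i]-P[(i+1)%4]) for i in range(4)]
    i=int(np.argmax(e[:2]));d=P[(i+1)%4]-P[i]
    print(np.round(px(r[0]),2),"centre",P.mean(0).round(1),"sides",np.round(e[:2],1),"long yaw",np.degrees(np.arctan2(d[1],d[0])).round(1),"corners",P[:,:2].round(0).tolist())
H=lambda b:cv2.cvtColor(b,cv2.COLOR_BGR2HSV)
red=lambda b:(b[...,2].astype(int)-b[...,1]>95)&((H(b)[...,0]<7)|(H(b)[...,0]>172))
sub("top",t,red,(345,200,370,235),114)
sub("top",t,lambda b:b[...,2].astype(int)-b[...,0]>75,(198,226,218,250),75)
sub("top",t,lambda b:b[...,2].astype(int)-b[...,0]>60,(205,262,235,272),25)
sub("top",t,lambda b:(b[...,0]>205),(178,210,245,270),46)
sub("top",t,lambda b:cv2.inRange(H(b),(5,110,90),(17,255,255)),(335,200,375,240),42)
# side red centre
c=H(s)[225:300,320:385];m=cv2.inRange(c,(0,120,60),(6,255,255))
pts=cv2.findNonZero(cv2.morphologyEx(m,cv2.MORPH_CLOSE,np.ones((7,7))))
x,y,w,h=cv2.boundingRect(pts);uv=[x+320+w/2-.5,y+225+h/2-.5];print("side red",x+320,y+225,w,h,uv,"plane95",plane("side",uv,95))
print("side fin",plane("side",[254.75,199.75],64))
```

```text
[357.94 216.81] centre [ 604.9 -193.5  114. ] sides [12.8 32. ] long yaw 179.0 corners [[621.0, -187.0], [621.0, -200.0], [589.0, -200.0], [589.0, -187.0]]
[208.62 237.5 ] centre [562.1 177.3  75. ] sides [10.3 24.7] long yaw -179.5 corners [[575.0, 183.0], [574.0, 172.0], [550.0, 172.0], [550.0, 182.0]]
[219.12 265.94] centre [493.5 159.2  25. ] sides [22.7 12.8] long yaw -90.7 corners [[500.0, 171.0], [500.0, 148.0], [487.0, 148.0], [487.0, 171.0]]
[209.2  238.57] centre [562.5 181.3  46. ] sides [130.2 119.7] long yaw -89.6 corners [[622.0, 248.0], [623.0, 118.0], [503.0, 115.0], [502.0, 244.0]]
[355.61 220.66] centre [ 604.4 -191.8   42. ] sides [71.5 62.2] long yaw -2.9 corners [[570.0, -159.0], [642.0, -163.0], [639.0, -225.0], [567.0, -221.0]]
side red 341 234 16 51 [348.5, 259.0] plane95 [[ 568.76462722 -239.14004877   95.        ]]
side fin [[549.08929246 164.13408986  64.        ]]
```

Run:
```python
from h import *
for z in(0,100,200,300,400):
    print(z,plane("top",[[187,211],[200,205],[215,175],[190,185],[240,178],[283,155]],z)[:,:2].round(0).tolist(), proj("side",plane("top",[[187,211],[240,178]],z)).round(0).tolist())
print(plane("side",[349.35,242.3],95), plane("top",[280,235],20),proj("side",[[605,-193.5,95]]))
```

```text
0 [[640.0, 249.0], [656.0, 215.0], [736.0, 176.0], [709.0, 242.0], [727.0, 110.0], [788.0, -4.0]] [[271.0, 199.0], [320.0, 210.0]]
100 [[626.0, 226.0], [640.0, 195.0], [715.0, 158.0], [691.0, 220.0], [707.0, 96.0], [764.0, -11.0]] [[268.0, 173.0], [317.0, 182.0]]
200 [[612.0, 204.0], [625.0, 174.0], [695.0, 140.0], [672.0, 198.0], [687.0, 83.0], [740.0, -17.0]] [[265.0, 143.0], [313.0, 151.0]]
300 [[597.0, 181.0], [610.0, 154.0], [674.0, 123.0], [653.0, 176.0], [667.0, 69.0], [717.0, -23.0]] [[261.0, 110.0], [308.0, 117.0]]
400 [[583.0, 159.0], [595.0, 134.0], [654.0, 105.0], [635.0, 154.0], [647.0, 55.0], [693.0, -30.0]] [[257.0, 73.0], [303.0, 78.0]]
[[ 608.69393398 -187.79772511   95.        ]] [[571.89498164   3.25783585  20.        ]] [[349.52688503 243.97201465]]
```

Run:
```python
from h import *
s=cv2.imread("pics/side0.png");t=cv2.imread("pics/top0.png")
cv2.imwrite("pics/crop1.png",np.hstack([cv2.resize(s[100:250,140:400],(400,231)),cv2.resize(t[100:250,100:300],(308,231))]))
```

```text
(no output)
```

View pics/crop1.png

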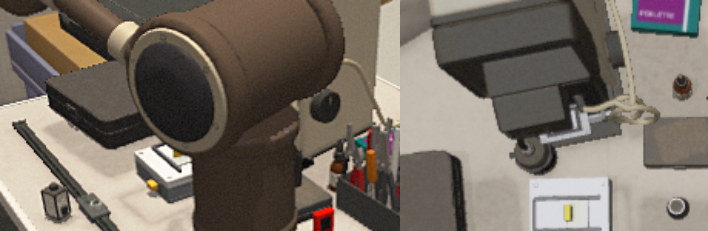

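The key checks out in both views. The crop shows an instrument overhanging near the block's +x side, so I'll move to a mid-point and look at it unobstructed.

Request:
step_arm --plan '[[[0.02,-0.022,-0.01,-0.1],[0.056,-0.06,-0.01,-0.25],[0.092,-0.099,-0.01,-0.4],[0.128,-0.138,-0.01,-0.55],[0.164,-0.176,-0.01,-0.7],[0.2,-0.215,-0.01,-0.85],[0.236,-0.253,-0.01,-1.0],[0.272,-0.292,-0.01,-1.15],[0.308,-0.331,-0.01,-1.3],[0.344,-0.369,-0.01,-1.45],[0.38,-0.408,-0.01,-1.6],[0.41,-0.439,-0.01,-1.7]]]' --hand -1 --grip_force 60

```text
clock: 1.3
tool_pos: [443.2, -18.7, 241.2]
eef_rot: [0.485, 0.874, -0.0, 0.0]
wrist_force: [-0.4, -0.8, 0.7]
finger_gap: 85.1
grasp_force: 0.0
```

Run:
```python
from h import *
o=ctrl.observe();print(o["clock"],o["q"],o["tool_pos"],o["eef_rot"])
s=img("side");cv2.imwrite("pics/side1.png",s)
cv2.imwrite("pics/top1.png",img("top"))
cv2.imwrite("pics/crop2.png",cv2.resize(s[60:300,130:450],(800,600)))
```

```text
1.3 [-1.40243080e-01 -6.28176732e-02  2.02967237e+00 -1.47032106e-04
  1.17455681e+00 -6.98171649e-01] [443.17568371 -18.67517703 241.16724556] [ 4.85037026e-01  8.74493608e-01 -3.08943034e-05  1.08854420e-04]
```

View pics/crop2.png

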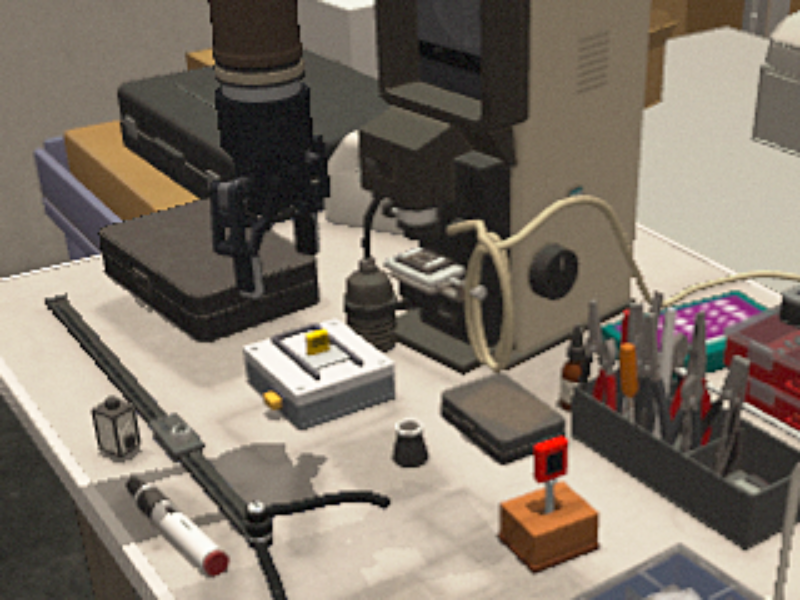

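The instrument is about 70 mm or more clear of the fin path, and the black bulb stands to the +x/+y side. Next I'll check where the arm has settled.

```bash
cat >> h.py <<'E'
def go(x,y,z,yaw):
    o=ctrl.observe();q=o["eef_rot"];a=2*np.arctan2(q[1],q[0]);p=o["tool_pos"]
    d=np.array([x,y,z])-p
    print("t",round(o["clock"],2),"pos",p.round(1),"yaw",np.round(np.degrees(a),2),"q6",o["q"][5].round(2),"F",o["wrist_force"].round(1),"T",o["torque"].round(2),"gap",round(o["finger_gap"],1),"gf",round(o["grasp_force"],1),"tilt",np.round(q[2:],4))
    print("shift",np.round([d[0]*np.cos(a)+d[1]*np.sin(a),d[0]*np.sin(a)-d[1]*np.cos(a),-d[2]],1),"turn",round((a-yaw+np.pi)%(2*np.pi)-np.pi,3))
E
python3 -c "
from h import *
go(562,177.3,130,np.pi)"
```

```text
t 1.4 pos [444.2 -15.3 241.2] yaw 122.22 q6 -0.7 F [-0.2 -0.7 -0.3] T [-0.05 -0.02 -0.  ] gap 85.4 gf 0.0 tilt [ 0.0013 -0.0003]
shift [100.1 202.4 111.2] turn -1.008
```

Request:
step_arm --plan '[[[0.008,0.016,0.0,-0.1],[0.024,0.048,0.01,-0.24],[0.042,0.085,0.02,-0.38],[0.06,0.121,0.04,-0.52],[0.077,0.155,0.06,-0.66],[0.09,0.182,0.08,-0.8],[0.098,0.198,0.1,-0.92],[0.1,0.2024,0.111,-1.02],[0.1,0.2024,0.111,-1.02],[0.1,0.2024,0.111,-1.02]]]'

```text
clock: 2.4
tool_pos: [562.5, 169.7, 129.8]
eef_rot: [0.0, 1.0, -0.0, -0.001]
wrist_force: [-0.2, 0.9, 0.2]
finger_gap: 85.2
grasp_force: 0.0
```

```bash
python3 -c "
from h import *
go(562,177.3,57,np.radians(180.7))
cv2.imwrite('pics/a.png',np.hstack([cv2.resize(img('side')[140:260,200:330],(400,369)),cv2.resize(img('top')[190:280,160:260],(400,369))]))"
```

```text
t 2.4 pos [562.5 169.7 129.8] yaw 179.96 q6 -1.35 F [-0.2  0.9  0.2] T [ 0.02 -0.   -0.02] gap 85.2 gf 0.0 tilt [-0.0004 -0.0008]
shift [ 0.5  7.6 72.8] turn -0.013
```

View pics/a.png

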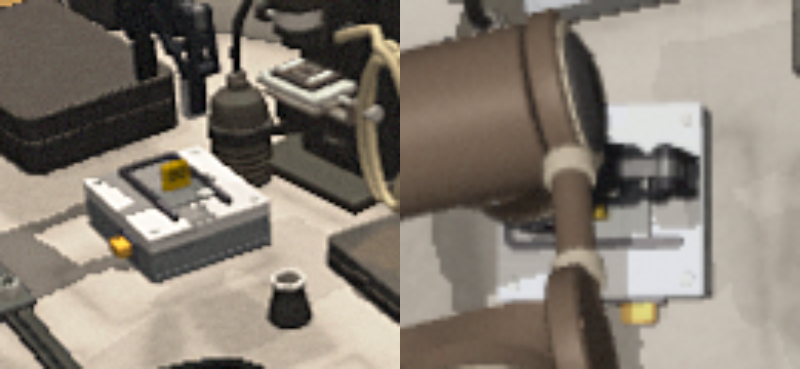

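Request:
step_arm --plan '[[[0,0.004,0.015,0],[0,0.007,0.03,0],[0,0.007,0.03,0],[0,0.007,0.03,0]]]'

```text
clock: 2.9
tool_pos: [561.9, 177.5, 99.0]
eef_rot: [-0.001, 1.0, -0.0, -0.001]
wrist_force: [0.4, 0.3, 0.7]
finger_gap: 85.5
grasp_force: 0.0
```

```bash
python3 -c "
from h import *
go(562,177.3,57,np.radians(180.7))
"
```

```text
t 2.9 pos [561.9 177.5  99. ] yaw 180.13 q6 -1.34 F [0.4 0.3 0.7] T [-0.05  0.01 -0.02] gap 85.5 gf 0.0 tilt [-0.0003 -0.0012]
shift [-0.1 -0.2 42. ] turn -0.01
```

Accurate. I'll descend to TCP z of about 57 and pinch the fin.

Request:
step_arm --plan '[[[0,0,0.015,-0.01],[0,0,0.03,-0.01],[0,0,0.042,-0.01],[0,0,0.042,-0.01],[0,0,0.042,-0.01]]]'

```text
clock: 3.4
tool_pos: [562.4, 177.5, 57.4]
eef_rot: [-0.006, 1.0, -0.0, -0.001]
wrist_force: [-0.9, 0.5, 0.8]
finger_gap: 85.5
grasp_force: 0.0
```

Request:
step_arm --plan '[[[0,0,0,0],[0,0,0,0],[0,0,0,0],[0,0,0,0],[0,0,0,0],[0,0,0,0],[0,0,0,0],[0,0,0,0]]]' --hand 1 --grip_force 40

```text
clock: 4.2
tool_pos: [563.2, 177.8, 58.7]
eef_rot: [-0.006, 1.0, 0.0, 0.0]
wrist_force: [-0.7, 0.1, 3.4]
finger_gap: 9.0
grasp_force: 42.4
```

```bash
python3 -c "
from h import *
go(562,219.5,57,np.radians(180.7))
"
```

```text
t 4.2 pos [563.2 177.8  58.7] yaw 180.71 q6 -1.35 F [-0.7  0.1  3.4] T [ 0.02  0.1  -0.02] gap 9.0 gf 42.4 tilt [0.0001 0.0002]
shift [ 0.6 41.7  1.7] turn 0.0
```

Request:
step_arm --plan '[[[0,0.004,0,0],[0,0.01,0,0],[0,0.016,0,0],[0,0.022,0,0],[0,0.028,0,0],[0,0.034,0,0],[0,0.039,0,0],[0,0.042,0,0],[0,0.044,0,0],[0,0.044,0,0],[0,0.044,0,0]]]'

```text
clock: 5.3
tool_pos: [562.5, 214.7, 58.5]
eef_rot: [-0.008, 1.0, -0.006, -0.001]
wrist_force: [0.0, -21.5, 10.1]
finger_gap: 8.7
grasp_force: 43.1
```

```bash
python3 -c "
from h import *
go(562,219.5,57,np.radians(180.7))
"
```

```text
t 5.3 pos [562.5 214.7  58.5] yaw 180.92 q6 -1.28 F [  0.  -21.5  10.1] T [-3.53 -0.06 -0.09] gap 8.7 gf 43.1 tilt [-0.0063 -0.001 ]
shift [0.5 4.8 1.5] turn 0.004
```

```bash
python3 -c "
from h import *
s=img('side');cv2.imwrite('pics/side2.png',s);cv2.imwrite('pics/b.png',cv2.resize(s[150:250,215:315],(600,600),interpolation=cv2.INTER_CUBIC))
m=cv2.inRange(cv2.cvtColor(s,cv2.COLOR_BGR2HSV)[180:230,215:290],(18,120,90),(35,255,255));k,l,st,ce=cv2.connectedComponentsWithStats(m);print(st,ce+[215,180])
print(proj('side',[[562,177.5,75],[562,214.5,75],[562,219.5,75]]))"
```

```text
[[   0    0   75   50 3694]
 [  31    9    1    1    1]
 [  31   11   10    6   21]
 [  20   37    8    7   34]] [[252.13643747 204.42176502]
 [246.         189.        ]
 [249.80952381 194.42857143]
 [238.70588235 219.67647059]]
[[256.39156725 192.99982151]
 [250.24670655 187.87285549]
 [249.4335413  187.19440123]]
```

View pics/b.png

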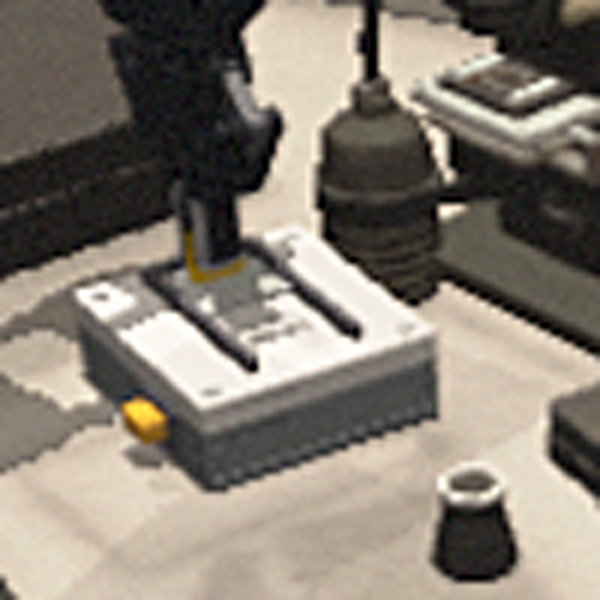

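The cover has moved about 37 mm with 21 N resisting, and a finger is probably meeting the end rail. I'll regrip higher and push on.

Request:
step_arm --plan '[[[0,-0.005,0,0],[0,-0.007,0,0],[0,-0.007,-0.003,0],[0,-0.007,-0.008,0],[0,-0.007,-0.008,0],[0,-0.007,-0.008,0]]]' --hand 0.4

```text
clock: 5.95
tool_pos: [562.7, 215.4, 66.7]
eef_rot: [-0.006, 1.0, 0.0, 0.0]
wrist_force: [-1.3, -0.1, -1.1]
finger_gap: 25.5
grasp_force: 0.0
```

Request:
step_arm --plan '[[[0,0,0,0],[0,0,0,0],[0,0,0,0],[0,0,0,0],[0,0.003,0,0],[0,0.006,0,0],[0,0.008,0,0],[0,0.008,0,0]]]' --hand 1

```text
clock: 6.75
tool_pos: [562.4, 214.9, 66.3]
eef_rot: [-0.008, 1.0, -0.007, -0.001]
wrist_force: [-0.4, -21.5, 7.2]
finger_gap: 8.8
grasp_force: 41.2
```

```bash
python3 -c "
from h import *
go(562,219.5,57,np.radians(180.7))
"
```

```text
t 6.75 pos [562.4 214.9  66.3] yaw 180.95 q6 -1.28 F [ -0.4 -21.5   7.2] T [-3.74 -0.08  0.01] gap 8.8 gf 41.2 tilt [-0.007  -0.0012]
shift [0.3 4.6 9.3] turn 0.004
```

It stops at the same y (214.9) with a firm 21 N, so that is the end stop and the cover simply started a few mm open. I'll release, rise and check from the top camera.

Request:
step_arm --plan '[[[0,-0.003,0,0],[0,-0.005,0,0],[0,-0.005,0,0],[0,-0.005,0,0],[0,-0.005,-0.02,0],[0,-0.005,-0.05,0],[0,-0.005,-0.085,0],[0,-0.035,-0.09,0],[0,-0.075,-0.09,0],[0,-0.115,-0.09,0],[0,-0.16,-0.09,0],[0,-0.205,-0.09,0]]]' --hand -1

```text
clock: 7.95
tool_pos: [565.0, 17.1, 156.5]
eef_rot: [-0.007, 1.0, 0.0, 0.0]
wrist_force: [1.1, -0.6, 0.1]
finger_gap: 85.2
grasp_force: 0.0
```

Request:
step_arm --plan '[[[-0.01,-0.045,0,0],[-0.02,-0.09,0,0],[-0.03,-0.13,0,0],[-0.04,-0.17,0,0.01],[-0.043,-0.195,0,0.02],[-0.043,-0.203,0,0.03],[-0.043,-0.203,0,0.03]]]'

```text
clock: 8.65
tool_pos: [610.3, -184.9, 155.9]
eef_rot: [0.01, 1.0, 0.0, -0.0]
wrist_force: [-0.4, 0.3, 0.4]
finger_gap: 85.3
grasp_force: 0.0
```

```bash
python3 -c "
from h import *
go(604.9,-193.5,79,np.radians(179))
t=img('top');cv2.imwrite('pics/top3.png',t);s=img('side');cv2.imwrite('pics/side3.png',s)
cv2.imwrite('pics/c.png',np.hstack([cv2.resize(t[205:275,170:250],(400,350),interpolation=cv2.INTER_CUBIC),cv2.resize(s[180:250,215:295],(400,350),interpolation=cv2.INTER_CUBIC)]))"
```

```text
t 8.65 pos [ 610.3 -184.9  155.9] yaw 178.9 q6 -1.91 F [-0.4  0.3  0.4] T [-0.06  0.03  0.03] gap 85.3 gf 0.0 tilt [ 0.0004 -0.0002]
shift [ 5.2 -8.7 76.9] turn -0.002
```

View pics/c.png

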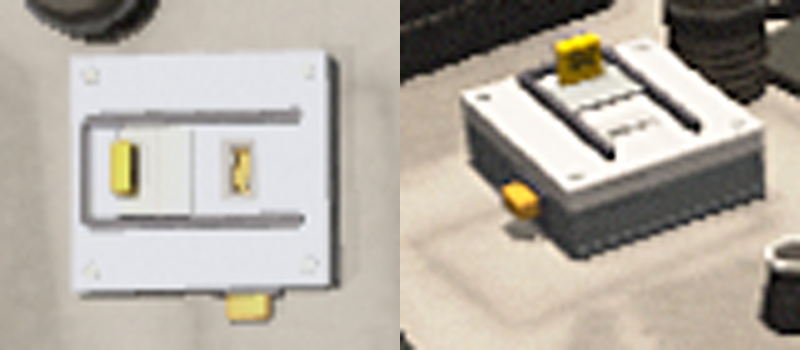

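The keyhole is uncovered at about px (217.8,238.2). The cover centre lies about 42.7 mm from it, so the cover is fully open. Next I'll measure the keyhole precisely and move over the key.

Run:
```python
from h import *
t=cv2.imread("pics/top3.png");x0,y0,x1,y1=211,229,226,248
b=cv2.resize(t[y0:y1,x0:x1],None,fx=8,fy=8,interpolation=cv2.INTER_CUBIC)
for th in(150,170,185,195):
    cs,_=cv2.findContours((b[...,0]<th).astype(np.uint8),cv2.RETR_EXTERNAL,cv2.CHAIN_APPROX_NONE);r=cv2.minAreaRect(max(cs,key=cv2.contourArea))
    P=plane("top",(cv2.boxPoints(r)+.5)/8-.5+[x0,y0],46);d1=P[1]-P[0];d2=P[2]-P[1];d=d1 if np.linalg.norm(d1)>np.linalg.norm(d2) else d2
    print(th,P.mean(0).round(1),np.linalg.norm(d1).round(1),np.linalg.norm(d2).round(1),np.degrees(np.arctan2(d[1],d[0])).round(1))
```

```text
150 [562.2 160.2  46. ] 24.0 10.0 -0.6
170 [562.3 160.2  46. ] 11.1 25.5 -179.6
185 [562.5 160.2  46. ] 12.4 27.1 -179.6
195 [562.5 160.9  46. ] 14.9 28.4 -179.6
```

Request:
step_arm --plan '[[[0.003,-0.005,0.01,0],[0.0052,-0.0087,0.03,0],[0.0052,-0.0087,0.05,0],[0.0052,-0.0087,0.065,0],[0.0052,-0.0087,0.077,0],[0.0052,-0.0087,0.077,0],[0.0052,-0.0087,0.077,0]]]'

```text
clock: 9.45
tool_pos: [605.2, -193.1, 79.2]
eef_rot: [0.009, 1.0, 0.0, -0.0]
wrist_force: [0.3, 0.9, 0.7]
finger_gap: 85.5
grasp_force: 0.0
```

```bash
python3 -c "
from h import *
go(604.9,-193.5,79,np.radians(179))"
```

```text
t 9.45 pos [ 605.2 -193.1   79.2] yaw 179.01 q6 -1.93 F [0.3 0.9 0.7] T [0.01 0.02 0.01] gap 85.5 gf 0.0 tilt [ 0. -0.]
shift [ 0.3 -0.4  0.2] turn 0.0
```

Request:
step_arm --plan '[[[0,0,0,0],[0,0,0,0],[0,0,0,0],[0,0,0,0],[0,0,0,0],[0,0,0,0],[0,0,0,0],[0,0,0,0]]]' --hand 1 --grip_force 90

```text
clock: 10.25
tool_pos: [605.2, -193.5, 79.7]
eef_rot: [0.009, 1.0, -0.0, 0.0]
wrist_force: [-0.7, 0.3, 2.5]
finger_gap: 10.9
grasp_force: 87.6
```

```bash
python3 -c "
from h import *
go(604.9,-193.5,79,np.radians(179))"
```

```text
t 10.25 pos [ 605.2 -193.5   79.7] yaw 178.98 q6 -1.93 F [-0.7  0.3  2.5] T [ 0.03  0.16 -0.04] gap 10.9 gf 87.6 tilt [-0.0001  0.0002]
shift [ 0.3 -0.   0.7] turn -0.0
```

Request:
step_arm --plan '[[[0,0,-0.005,0],[0,0,-0.015,0],[0,0,-0.028,0],[0,0,-0.042,0],[0,0,-0.056,0],[0,0,-0.067,0],[0,0,-0.07,0],[0,0,-0.07,0]]]'

```text
clock: 11.05
tool_pos: [605.5, -193.5, 150.4]
eef_rot: [0.009, 1.0, -0.0, 0.001]
wrist_force: [-0.3, 0.8, -0.5]
finger_gap: 11.2
grasp_force: 88.0
```

Run:
```python
from h import *
go(562.6,160.4,150,np.radians(180.3))
s=img("side");cv2.imwrite("pics/side4.png",s);t=img("top")
u=proj("side",[605,-193.5,165])[0].astype(int);print(u)
cv2.imwrite("pics/d.png",cv2.resize(s[u[1]-50:u[1]+70,u[0]-60:u[0]+60],(600,600),interpolation=cv2.INTER_CUBIC))
```

```text
t 11.05 pos [ 605.5 -193.5  150.4] yaw 178.98 q6 -1.93 F [-0.3  0.8 -0.5] T [-0.04  0.01 -0.03] gap 11.2 gf 88.0 tilt [-0.0003  0.0008]
shift [ 49.2 353.1   0.4] turn -0.023
[350 217]
```

View pics/d.png

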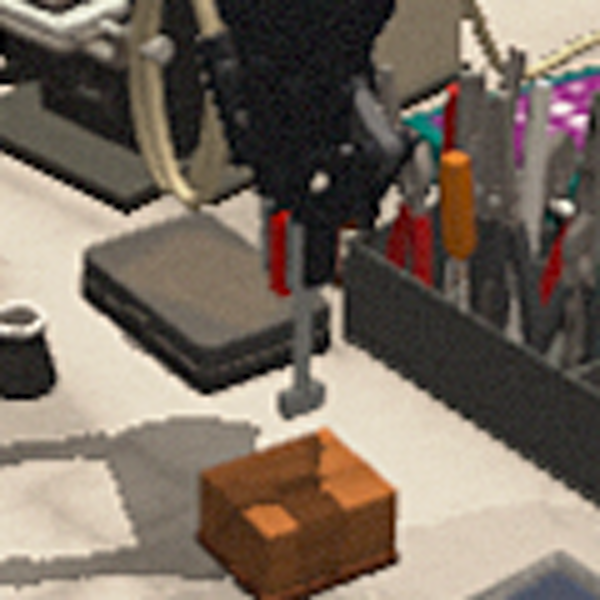

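The key is held upright with the bit below, clear of the stand. Carrying it over the keyhole.

Request:
step_arm --plan '[[[0.002,0.015,0,0],[0.006,0.045,0,0],[0.012,0.085,0,0],[0.018,0.127,0,0],[0.024,0.17,0,-0.01],[0.03,0.213,0,-0.02],[0.036,0.256,0,-0.023],[0.041,0.296,0,-0.023],[0.046,0.33,0,-0.023],[0.0485,0.348,0,-0.023],[0.0491,0.3531,0,-0.023],[0.0491,0.3531,0,-0.023]]]'

```text
clock: 12.35
tool_pos: [561.3, 161.4, 148.7]
eef_rot: [-0.004, 1.0, -0.0, -0.001]
wrist_force: [-0.1, -0.4, -0.8]
finger_gap: 10.9
grasp_force: 88.0
```

```bash
python3 -c "
from h import *
go(562.7,160.4,122,np.radians(180.3))"
```

```text
t 12.35 pos [561.3 161.4 148.7] yaw 180.41 q6 -1.37 F [-0.1 -0.4 -0.8] T [-0.01 -0.02  0.02] gap 10.9 gf 88.0 tilt [-0.0002 -0.0007]
shift [-1.4 -1.  26.7] turn 0.002
```

Request:
step_arm --plan '[[[-0.001,-0.001,0.01,0],[-0.0014,-0.001,0.02,0],[-0.0014,-0.001,0.0267,0],[-0.0014,-0.001,0.0267,0],[-0.0014,-0.001,0.0267,0]]]'

```text
clock: 12.85
tool_pos: [563.4, 158.9, 121.9]
eef_rot: [-0.002, 1.0, -0.0, -0.001]
wrist_force: [0.3, -0.1, -0.2]
finger_gap: 10.9
grasp_force: 88.0
```

Run:
```python
from h import *
go(562.7,160.4,110,np.radians(180.3))
s=img("side");cv2.imwrite("pics/side5.png",s)
u=proj("side",[562.5,160.5,50])[0];print(u)
u=u.astype(int);cv2.imwrite("pics/e.png",cv2.resize(s[u[1]-25:u[1]+15,u[0]-20:u[0]+20],(600,600),interpolation=cv2.INTER_CUBIC))
```

```text
t 12.85 pos [563.4 158.9 121.9] yaw 180.24 q6 -1.37 F [ 0.3 -0.1 -0.2] T [-0.03 -0.06 -0.01] gap 10.9 gf 88.0 tilt [-0.0001 -0.0006]
shift [ 0.7  1.5 11.9] turn -0.001
[260.1346781  203.43469502]
```

View pics/e.png

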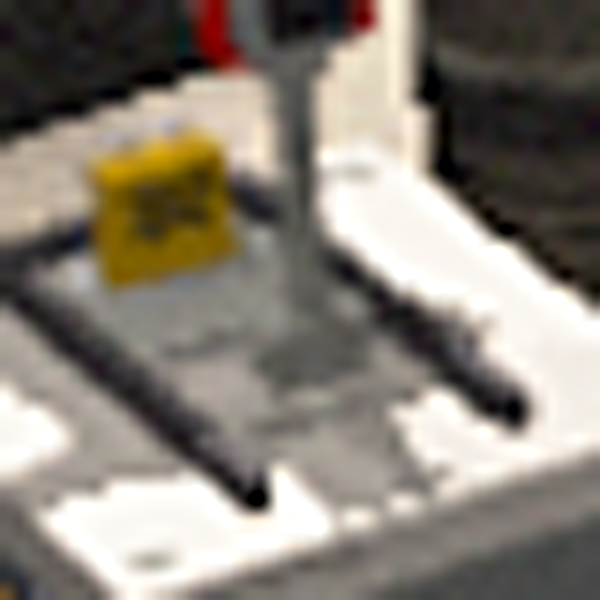

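The key's bit hovers over the keyhole and the fin is at the far end. Next I'll correct the small offset and settle.

Request:
step_arm --plan '[[[0.0007,0.0015,0,0],[0.0007,0.0015,0,0],[0.0007,0.0015,0,0]]]'

```text
clock: 13.2
tool_pos: [563.2, 161.2, 123.0]
eef_rot: [-0.003, 1.0, 0.0, 0.0]
wrist_force: [-0.2, 0.5, -0.3]
finger_gap: 11.0
grasp_force: 88.0
```

```bash
python3 -c "
from h import *
go(562.7,160.4,110,np.radians(180.3))"
```

```text
t 13.2 pos [563.2 161.2 123. ] yaw 180.31 q6 -1.37 F [-0.2  0.5 -0.3] T [ 0.07 -0.08  0.01] gap 11.0 gf 88.0 tilt [0.0001 0.0004]
shift [ 0.5 -0.8 13. ] turn 0.0
```

Request:
step_arm --plan '[[[0.0003,-0.0004,0.003,0],[0.0003,-0.0004,0.006,0],[0.0003,-0.0004,0.009,0],[0.0003,-0.0004,0.011,0],[0.0003,-0.0004,0.011,0]]]'

```text
clock: 13.7
tool_pos: [562.2, 160.5, 111.0]
eef_rot: [-0.003, 1.0, -0.0, -0.001]
wrist_force: [-0.5, -0.4, -0.9]
finger_gap: 10.7
grasp_force: 88.0
```

```bash
python3 -c "
from h import *
go(562.7,160.4,84,np.radians(180.3))"
```

```text
t 13.7 pos [562.2 160.5 111. ] yaw 180.3 q6 -1.37 F [-0.5 -0.4 -0.9] T [-0.04 -0.01  0.03] gap 10.7 gf 88.0 tilt [-0.0001 -0.0005]
shift [-0.5 -0.1 27. ] turn -0.0
```

Entered freely. Now pushing past the pins with a small to-and-fro twist.

Request:
step_arm --plan '[[[0,0,0.003,0.0],[0,0,0.006,0.04],[0,0,0.009,-0.04],[0,0,0.011,0.04],[0,0,0.013,-0.04],[0,0,0.015,0.04],[0,0,0.017,-0.04],[0,0,0.019,0.04],[0,0,0.021,0]]]'

```text
clock: 14.6
tool_pos: [562.7, 160.6, 90.5]
eef_rot: [-0.002, 1.0, 0.0, 0.0]
wrist_force: [-0.2, -0.0, 0.1]
finger_gap: 10.9
grasp_force: 88.0
```

```bash
python3 -c "
from h import *
go(562.7,160.4,83.5,np.radians(180.3))"
```

```text
t 14.6 pos [562.7 160.6  90.5] yaw 180.28 q6 -1.37 F [-0.2 -0.   0.1] T [0.1  0.05 0.01] gap 10.9 gf 88.0 tilt [0.0001 0.0001]
shift [ 0.  -0.2  7. ] turn -0.0
```

Request:
step_arm --plan '[[[0,0,0.002,0],[0,0,0.004,0],[0,0,0.006,0],[0,0,0.0075,0],[0,0,0.0085,0],[0,0,0.0085,0]]]'

```text
clock: 15.2
tool_pos: [562.9, 160.7, 83.5]
eef_rot: [-0.003, 1.0, -0.0, -0.0]
wrist_force: [-1.6, 0.2, 6.9]
finger_gap: 10.8
grasp_force: 89.5
```

```bash
python3 -c "
from h import *
go(562.7,160.4,83.5,np.radians(180.3))"
```

```text
t 15.2 pos [562.9 160.7  83.5] yaw 180.29 q6 -1.37 F [-1.6  0.2  6.9] T [-0.14  0.6   0.04] gap 10.8 gf 89.5 tilt [-0.0001 -0.0001]
shift [ 0.2 -0.3  0. ] turn -0.0
```

On the floor with 7 N, exactly at the expected height. Turning clockwise.

Request:
step_arm --plan '[[[0,0,-0.0005,0.08],[0,0,-0.0005,0.22],[0,0,-0.0005,0.36],[0,0,-0.0005,0.5],[0,0,-0.0005,0.64],[0,0,-0.0005,0.78],[0,0,-0.0005,0.92],[0,0,-0.0005,1.06],[0,0,-0.0005,1.2],[0,0,-0.0005,1.34],[0,0,-0.0005,1.46],[0,0,-0.0005,1.55]]]'

```text
clock: 16.4
tool_pos: [564.8, 162.0, 83.7]
eef_rot: [0.699, 0.715, 0.003, 0.001]
wrist_force: [2.7, 2.8, -0.4]
finger_gap: 11.1
grasp_force: 88.1
```

```bash
python3 -c "
from h import *
go(562.7,160.4,83.5,np.radians(180.3)-1.7)"
```

```text
t 16.4 pos [564.8 162.   83.7] yaw 91.25 q6 0.18 F [ 2.7  2.8 -0.4] T [ 0.61 -0.41  0.14] gap 11.1 gf 88.1 tilt [0.0027 0.001 ]
shift [-1.5 -2.2  0.2] turn 0.146
```

Request:
step_arm --plan '[[[0,0,0.0003,0.05],[0,0,0.0003,0.1],[0,0,0.0003,0.14],[0,0,0.0003,0.17],[0,0,0.0003,0.2],[0,0,0.0003,0.2],[0,0,0.0003,0.2]]]'

```text
clock: 17.1
tool_pos: [565.2, 161.8, 83.7]
eef_rot: [0.766, 0.643, 0.003, 0.001]
wrist_force: [3.0, 5.1, 1.7]
finger_gap: 10.8
grasp_force: 88.6
```

Run:
```python
from h import *
go(562.7,160.4,83.5,np.radians(180.3)-1.7)
t=img("top");s=img("side");cv2.imwrite("pics/side6.png",s)
for n,im,(x0,y0,x1,y1) in(("top",t,(205,255,235,275)),("side",s,(225,208,250,232))):
    m=cv2.inRange(cv2.cvtColor(im,cv2.COLOR_BGR2HSV)[y0:y1,x0:x1],(15,90,80),(35,255,255));print(n,m.astype(bool).sum())
m=cv2.inRange(cv2.cvtColor(cv2.imread("pics/side5.png"),cv2.COLOR_BGR2HSV)[208:232,225:250],(15,90,80),(35,255,255));print("before",m.astype(bool).sum())
```

```text
t 17.1 pos [565.2 161.8  83.7] yaw 80.08 q6 0.38 F [3.  5.1 1.7] T [ 0.84 -0.66  0.55] gap 10.8 gf 88.6 tilt [0.0029 0.0011]
shift [-1.9 -2.2  0.2] turn -0.049
top 0
side 0
before 45
```

Request:
step_arm --plan '[[[0,0,0,0.02],[0,0,0,0.03],[0,0,0,0.03],[0,0,0,0.03],[0,0,0,0.03],[0,0,0,0.03]]]'

```text
clock: 17.8
tool_pos: [565.2, 161.8, 83.7]
eef_rot: [0.775, 0.632, 0.003, 0.001]
wrist_force: [3.5, 4.4, 2.3]
finger_gap: 11.0
grasp_force: 88.9
```

```bash
python3 -c "
from h import *
go(562.7,160.4,83.5,np.radians(180.3)-1.7)"
```

```text
t 17.8 pos [565.2 161.8  83.7] yaw 78.42 q6 0.41 F [3.5 4.4 2.3] T [ 0.8  -0.69  0.78] gap 11.0 gf 88.9 tilt [0.0029 0.0012]
shift [-1.9 -2.2  0.2] turn -0.078
```

The torque keeps rising (0.78 N m, well above the spring's 0.13), so the rotor is against its stop, and the bolt is no longer visible. Handing in.

```bash
python3 -c "
from workcell import close_job
print(close_job())"
```

```text
the job is handed in; nothing more can be done
None
```

Handed in at about 18 s: the cover is open, and the key is fully home, turned clockwise against its stop and still gripped. The bolt no longer shows in the side view, but the job's verdict wasn't reported back.

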